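# Load the sample carousel and index it to the colour reader

### The arm

A 6-joint arm with a two-finger parallel gripper is mounted at the origin on the work surface; the furniture and walls round the work are solid. World frame = base frame: x ahead of the robot, y to its left, z up, the work surface at z = 0. Lengths are in m, angles in rad, forces in N, time in s.
With the tool pointing down it reaches from about 0.35 to 0.775 m from the base axis. Payload 7.3 kg.
Tool frame: the origin (TCP) lies at the very end of the fingers, on their centre line; the grasp point (between the pads) lies 19 mm behind it; z points along the fingers, y is the line along which they close (so a half turn about z gives the same grasp; the last joint's range is limited). The gripper opens to 92 mm and grips with 3 to 60 N. Pads are 19 mm wide; open, the fingers measure 130 mm over their backs; the gripper's body (75 mm by 190 mm) begins 47 mm behind the grasp point.
Start: joints at [-1.321, 0.342, 1.524, -0, 1.275, -0.146], TCP at [0.202, -0.484, 0.227] pointing down, gripper open.
Joint ranges: [-2.53, 2.53], [-0.77, 2.02], [0.04, 2.7], [-1, 4.14], [0.28, 2.66], [-3.11, 3.11]. Speed limits (rad/s): [2.57, 2.57, 3.14, 3.14, 3.14, 3.14].

### API

Orientations are given as [roll, pitch, yaw] about the fixed x, y, z axes, in that order (R = Rz(yaw) Ry(pitch) Rx(roll)).
In Python, from cell import robot gives the robot as it stands. The module is installed in compiled form; this text tells all that it offers.
- The arm moves only by the tool arm_command, never from a script. Its argument "moves" is a list of rows, each a list of 3 entries, a list of its own where there are three numbers: the shift along the tool's x, y, z in m, then the turn, a rotation vector about the tool's x, y, z in rad, then the finger opening in m, from 0 to 0.0918. In form: [[[dx, dy, dz], [ax, ay, az], claw], ...]. A call has exactly 5 rows; each row is the pose to reach, as a shift and turn from the pose commanded when the call began, along the tool's axes at that moment; what a row does not reach only later rows make up. A row lasts 1/10 s, in which the tool goes at most 50 mm and 8.59 degrees, less where a joint would pass 70% of its speed; a pose out of reach is approached as far as the arm can. A call with a gripper value outside its range is refused whole. The fingers move at their own pace and stop on an object; "squeeze" is the grip in N (left out, the last holds). Time passes only in rows, so rows that repeat a pose let the fingers close, or fill a call up. It gives the time, the measured TCP pose, the force, the opening and the grip force at its end, in the units of the state.
- robot.observe(): the state, without advancing time (a new reading comes with each control period).
- robot.read_camera(name): name is "scene" or "top" or "wrist"; returns the picture (400x640x3 uint8, red, green, blue); there is no depth.
- robot.camera_model(name): a dict with "fx", "fy", "cx", "cy" (pixels), "R" (3x3) and "t" (3): a world point X has camera coordinates R X + t. Camera axes: x right, y down, z forward; pixel columns grow to the right and rows downward; lengths in m; the calibration is good to about 2 mm. A picture is of the moment at which its call begins: read the wrist's pose just before it. camera_model takes no time and is no camera call; for the wrist camera it gives the pose at the moment of the call.
- robot.hand_in(): hands the job in; it is judged then, once.
The state is a dict: "time": time; "qpos": joint angles; "qvel": joint speeds; "joint_efforts": joint torques, N m; "tool_pos": TCP position; "tool_rot": TCP orientation; "contact_force": force on the tool from outside, world axes, zero at the start; "torque": the same for the moment, N m; "opening": finger opening in m; "grip_force": force on a finger pad.
Only numpy, scipy, OpenCV 4.12 (cv2) and the standard library are available. Lean on these libraries where they do the work, as an engineer would, in place of code of your own. Each camera call takes 0.05 s, during which the arm holds its last target. There are 200 camera calls.

### The job

Put the red jar into the yellow pocket of the sample carousel and press it gently down between the pocket's springs until it stands fully home on the pocket's floor pad, whose height has to be felt. Let go of it, then turn the carousel by one click, clockwise seen from above, so that the jar stops in front of the white colour reader. Never press or jam the jar hard, never turn past that click, and leave the other two jars where they stand.

Things in the scene. Friction and masses are not known exactly. Their poses are not given: they have to be found in the camera images.
- carousel: fixed grey round base (176 mm across, 10 mm high) of a six-pocket sample carousel, with a yellow loading mark at its foot and a white box, the colour reader (73 mm high), beside the rim. Origin at the centre of its underside, on the turning axis; z up. From there the mark lies at -60 degrees, the reader at -120 degrees from its x axis. The grey pockets are empty.
- rotor (a joint): turntable angle (200 mm across), rad, positive clockwise from above; 0 at the start, yellow pocket at the loading mark. A spring detent clicks every 1.047 rad (60 degrees), both ways; at 1.047 the yellow pocket is at the reader. Leaving a click it resists with up to about 0.35 N m as far as 0.52 rad, then pulls on into the next.
- pocket (a point): point on the axis of the yellow pocket, 66 mm from the turning axis and 19 mm above the worktable, where the top of the pocket's rubber floor pad lies at its lowest setting; turns with the turntable. The pocket is a round cup 54 mm wide inside, 62 mm outside, its rim 17 mm above this point.
- seat: the yellow pocket's floor: a black rubber pad 43 mm wide on a height screw. It was set beforehand at 0 to 7 mm above its lowest height and no reading tells where; do not force it. This entry's origin lies on the pocket's axis at worktable height whatever the setting. The pad gives 1 mm per 10 N, up to 1.5 mm, then is rigid. More than 25 N on it is too hard.
- pocket_mouth (a point): centre of the yellow pocket's mouth at rim height. Three steel leaf springs inside stand about 8 mm above the rim, flared outward at the top, and reach 3 mm into a centred jar's outline (1.3 N per mm each), so it does not drop in: it sticks partway and must be pushed down to the pad with roughly 2 to 8 N, a little more where it first meets them.
- knob (a point): centre of the black bar knob on the turning axis, 108 mm above the worktable: a bar 58 mm long, 14 mm thick, 28 mm high (from 94 to 122 mm), on a steel stem 12 mm thick. Its x axis runs along the bar; it turns with the turntable.
- read_station (a point): fixed point in front of the reader, where the middle of the yellow pocket's floor must arrive: 66 mm from the turning axis, 18 mm above the worktable.
- red_jar: glaze test jar: dark red with a red lid, 50 mm across, 66 mm high, 160 g or so (varies), closed screw lid 46 mm across (the top 10 mm). Origin at the centre of its underside, z up. It stands on the worktable.
- green_jar: glaze test jar: green with a black lid, 50 mm across, 60 mm high, 160 g or so (varies), closed screw lid 46 mm across (the top 10 mm). Origin at the centre of its underside, z up. Leave it alone.
- tan_jar: glaze test jar: tan with a cream lid, 50 mm across, 62 mm high, 160 g or so (varies), closed screw lid 46 mm across (the top 10 mm). Origin at the centre of its underside, z up. Leave it alone.

How it is judged:
On the way, in this order (a step that is already met when the one before it is completed fails the run):
1. the red jar stands fully home in the yellow pocket, still at the loading mark, and has been let go (horizontal distance between red_jar and pocket below 0.004 m and contact force between red_jar and seat above 0.05 N and z of red_jar in the frame of pocket below 0.0095 m and angle between red_jar's own z axis and vertical below 0.08 rad and value of joint rotor below 0.15 rad and contact force between each of the arm, the fingers and red_jar below 0.2 N), for 0.2 s.
2. the carousel has been turned one click, the jar still home (horizontal distance between red_jar and pocket below 0.004 m and contact force between red_jar and seat above 0.05 N and z of red_jar in the frame of pocket below 0.0095 m and angle between red_jar's own z axis and vertical below 0.08 rad and value of joint rotor between 0.96 and 1.14 rad), for 0.2 s.
At the end, for the whole second after the job is handed in: The red jar stands at rest in the yellow pocket (bearing on its floor pad, within 4 mm of its centre, upright within 0.08 rad); the turntable rests at 0.97 to 1.12 rad with the jar within 8 mm of the read point; the green and tan jars are upright within 30 mm of their starts (horizontal distance between red_jar and pocket below 0.004 m and contact force between red_jar and seat above 0.05 N and z of red_jar in the frame of pocket below 0.0095 m and angle between red_jar's own z axis and vertical below 0.08 rad and value of joint rotor between 0.97 and 1.12 rad and horizontal distance between red_jar and read_station below 0.008 m and linear speed of red_jar below 0.01 m/s and distance of each of green_jar, tan_jar from where it was at the start of the episode below 0.03 m and angle between each of green_jar, tan_jar's own z axis and vertical below 0.1 rad); the robot touches nothing.
It fails at once if the red jar is pressed on the floor pad with more than 25 N, or jammed against the carousel with more than 45 N in all (springs included) (contact force between red_jar and seat above 25 N or contact force between red_jar and carousel above 45 N).
It fails at once if the carousel is turned while the robot still holds or pushes the red jar (value of joint rotor above 0.3 rad and contact force between any of the fingers, the arm and red_jar above 1 N).
It fails at once if the carousel is turned past the first click (value of joint rotor above 1.45 rad).
It fails at once if the carousel is turned the wrong way, anticlockwise (value of joint rotor below -0.4 rad).
It fails at once if the green or the tan jar is shifted more than 30 mm or tipped ((distance of green_jar from where it was at the start of the episode above 0.03 m or angle between green_jar's own z axis and vertical above 0.5 rad) or (distance of tan_jar from where it was at the start of the episode above 0.03 m or angle between tan_jar's own z axis and vertical above 0.5 rad)).
It also fails if it takes over 69 s, if anything falls off the work surface, if the arm or the gripper's body presses on something with over 40 N, if the wrist force passes 120 N, or if a joint passes its speed limit or range.

## Working session

There is one attempt and no reset: what is moved stays moved. The work goes in short steps, Python scripts to look and compute and a tool call to move; the robot and the scene stay as the last step left them, time stands still between calls to the robot, and variables do not carry over. Pictures are saved under pics/ and viewed, at most 10 in all, crops included, and the job is handed in when it is done.

Besides the shell and the picture viewer there is one more tool, called after "Request:" by a JSON object that holds its "api" and its "payload". arm_command: Moves the arm, as the interface text tells. Its arguments: {"type":"object","properties":{"moves":{"type":"array"},"squeeze":{"type":"number"}},"required":["moves"]}

```bash
mkdir -p pics
python3 - <<'E'
from cell import robot
import cv2,numpy as np
ims=[]
for n in("scene","top"):
    im=robot.read_camera(n); np.save(n,im); ims.append(im); m=robot.camera_model(n); print(n,m)
    cv2.imwrite(f"pics/{n}.png",im[...,::-1])
print(robot.observe())
E
```

```text
scene {'fx': 467.75366960103645, 'fy': 467.75366960103645, 'cx': 324.6807887557053, 'cy': 206.18406394792927, 'R': array([[ 0.54100532, -0.8406552 ,  0.0247404 ],
       [-0.37576884, -0.26793508, -0.88713504],
       [ 0.7524035 ,  0.4706481 , -0.46084633]]), 't': array([-0.34313318,  0.21167469,  0.88475102])}
top {'fx': 430.6511474712218, 'fy': 430.6511474712218, 'cx': 316.4086810543951, 'cy': 204.97858603475774, 'R': array([[-0.01424206, -0.99973327, -0.01818083],
       [-0.99770949,  0.01541104, -0.06586563],
       [ 0.06612825,  0.01720113, -0.99766286]]), 't': array([-0.09780161,  0.45913839,  1.0795572 ])}
{'time': 0.1, 'qpos': array([-1.32102987e+00,  3.42646821e-01,  1.52491460e+00,  5.11811878e-06,
        1.27537257e+00, -1.46029479e-01]), 'qvel': array([ 0.00058196, -0.00127882, -0.00135748, -0.00157108,  0.00142678,
       -0.00049713]), 'joint_efforts': array([ 1.53997247e-03, -4.32005453e+01, -2.44693083e+01,  7.19001819e-02,
        5.25545678e-02, -5.24329414e-05]), 'tool_pos': array([ 0.20232985, -0.48406488,  0.22612009]), 'tool_rot': array([-3.14026630e+00, -2.00022055e-04,  3.95794310e-01]), 'contact_force': array([-0.12733168,  0.28854522,  0.31381213]), 'torque': array([-0.03921571, -0.00073348,  0.01299091]), 'grip_force': 0.0, 'opening': 0.09193742739327548}
```

View pics/top.png

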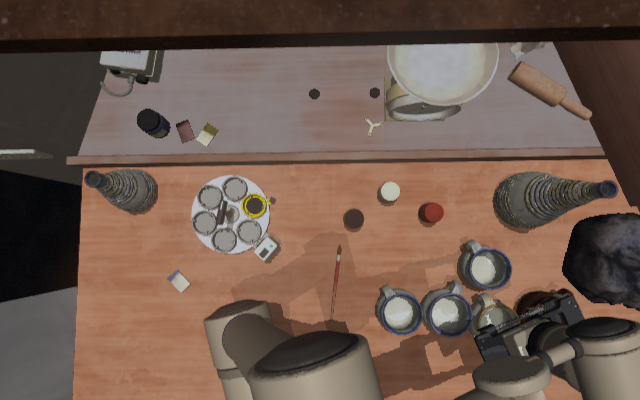

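View pics/scene.png

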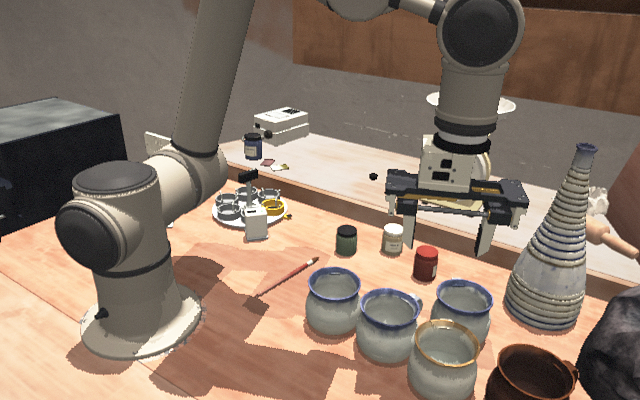

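The top view shows the red jar at (431,212), tan at (390,191), green at (353,218), carousel centre near (231,215), yellow pocket at (255,205) and reader at (266,248). A shelf edge runs along row 158.

```bash
cat > h.py <<'E'
import numpy as np,cv2
def ray(m,uv,z):
    R,t=np.array(m["R"]),np.array(m["t"]); c=-R.T@t
    d=R.T@np.array([(uv[0]-m["cx"])/m["fx"],(uv[1]-m["cy"])/m["fy"],1.])
    return c+d*(z-c[2])/d[2]
def proj(m,X):
    p=m["R"]@np.array(X)+m["t"]; return np.array([m["fx"]*p[0]/p[2]+m["cx"],m["fy"]*p[1]/p[2]+m["cy"]])
def blobs(mask,amin=30):
    n,l,s,c=cv2.connectedComponentsWithStats(mask.astype(np.uint8)); return [(s[i].tolist(),c[i]) for i in range(1,n) if s[i][4]>=amin]
def hsv(im): return cv2.cvtColor(im,cv2.COLOR_RGB2HSV).astype(int)
E
python3 - <<'E'
from cell import robot
from h import *
im=np.load("top.npy");m=robot.camera_model("top");H=hsv(im)
h,s,v=H[...,0],H[...,1],H[...,2]
red=((h<6)|(h>174))&(s>150)&(v>80); red[:, :400]=0;red[260:]=0
print("red",[(a,ray(m,c,.066)) for a,c in blobs(red)])
yel=(h>22)&(h<34)&(s>150)&(v>100)
for a,c in blobs(yel,8):
    print("yel",a,c,ray(m,c,.036))
    
sub=np.zeros(h.shape,bool);sub[170:262,185:275]=1
g=(s<60)&(v>110)&sub
b=max(blobs(g),key=lambda q:q[0][4]);print("rotor",b,ray(m,b[1],.02))
for n,uv,z in(("tan",(390,191),.062),("green",(353,218),.06),("reader",(266,246),.073)):print(n,ray(m,uv,z))
c=im[165:270,180:285]; cv2.imwrite("pics/c.png",cv2.resize(c,None,fx=5.5,fy=5.5,interpolation=cv2.INTER_CUBIC)[...,::-1])
E
```

```text
red [([425, 203, 19, 19, 283], array([ 0.4327442 , -0.38653526,  0.066     ]))]
yel [242, 195, 9, 18, 51] [245.05882353 203.11764706] [0.46360428 0.07315795 0.036     ]
yel [251, 194, 15, 13, 58] [259.72413793 198.65517241] [0.47420787 0.03637933 0.036     ]
yel [267, 198, 4, 7, 14] [268.5        200.71428571] [0.46870699 0.01445016 0.036     ]
yel [247, 209, 18, 8, 62] [255.70967742 213.59677419] [0.43700691 0.04661677 0.036     ]
rotor ([190, 175, 85, 86, 4000], array([231.0655 , 217.77325])) [0.42814468 0.11174285 0.02      ]
tan [ 0.48570053 -0.28448324  0.062     ]
green [ 0.42159299 -0.1936753   0.06      ]
reader [0.35722923 0.01642583 0.073     ]
```

View pics/c.png

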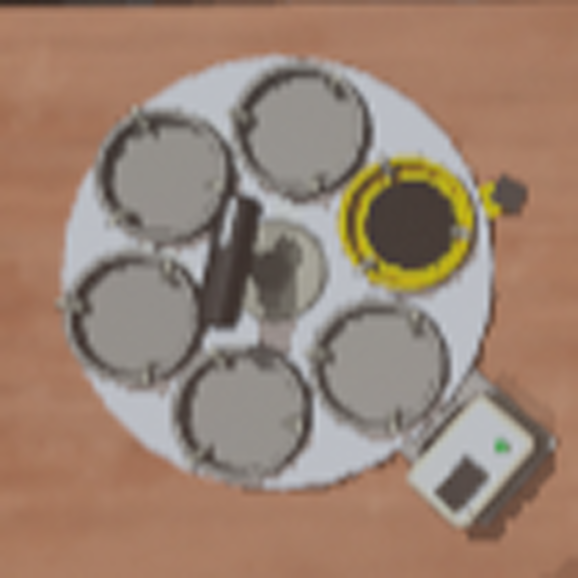

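```bash
cat >> h.py <<'E'
from scipy.spatial.transform import Rotation as Ro
def mv(o,p,yaw):
    Rt=Ro.from_euler("xyz",o["tool_rot"]); Rg=Ro.from_euler("xyz",[np.pi,0,yaw])
    print("shift",np.round(Rt.inv().apply(np.array(p)-o["tool_pos"]),4),"turn",np.round((Rt.inv()*Rg).as_rotvec(),4))
E
python3 - <<'E'
from cell import robot
from h import *
m=robot.camera_model("top");o=robot.observe()
mv(o,[.433,-.3865,.17],1.09)
a=ray(m,(180+278/5.5,165+272/5.5),.015);p=ray(m,(180+407/5.5,165+223/5.5),.036);print(a,p,np.hypot(*(p-a)[:2]),np.degrees(np.arctan2(*(p-a)[[1,0]])))
w=robot.camera_model("wrist");Rt=Ro.from_euler("xyz",o["tool_rot"]).as_matrix()
print("cam in tool",Rt.T@(-w["R"].T@w["t"]-o["tool_pos"]),"axes",w["R"]@Rt,w["fx"])
E
```

```text
shift [ 0.2504 -0.001   0.0562] turn [-0.0012 -0.0007 -0.6942]
[0.43680614 0.11414411 0.015     ] [0.45718253 0.05079545 0.036     ] 0.06654509613004747 -72.16937632092282
cam in tool [ 0.0733804   0.00100449 -0.15760481] axes [[-9.59126447e-04  9.99999444e-01  4.37861608e-04]
 [-9.62395476e-01 -8.04113829e-04 -2.71651064e-01]
 [-2.71650561e-01 -6.81943751e-04  9.62395713e-01]] 308.72027694081345
```

Request:
{"api": "arm_command", "payload": {"moves": [[[0.05, 0, 0.01], [0, 0, -0.139], 0.0918], [[0.1, 0, 0.02], [0, 0, -0.278], 0.0918], [[0.15, 0, 0.03], [0, 0, -0.416], 0.0918], [[0.2, 0, 0.045], [0, 0, -0.555], 0.0918], [[0.25, -0.001, 0.056], [0, 0, -0.694], 0.0918]]}}

```text
time: 0.6
tool_pos: [0.4284, -0.3884, 0.1711]
tool_rot: [-3.141, -0.0, 1.095]
contact_force: [-0.1, -0.3, 0.3]
opening: 0.092
grip_force: 0.0
```

Request:
{"api": "arm_command", "payload": {"moves": [[[0, 0, 0], [0, 0, 0], 0.0918], [[0, 0, 0], [0, 0, 0], 0.0918], [[0, 0, 0], [0, 0, 0], 0.0918], [[0, 0, 0], [0, 0, 0], 0.0918], [[0, 0, 0], [0, 0, 0], 0.0918]]}}

```text
time: 1.1
tool_pos: [0.4261, -0.3905, 0.1726]
tool_rot: [3.141, 0.0, 1.087]
contact_force: [-0.9, -1.4, 0.3]
opening: 0.0918
grip_force: 0.0
```

Run:
```python
from cell import robot
from h import *
w=robot.camera_model("wrist");o=robot.observe();im=robot.read_camera("wrist");cv2.imwrite("pics/w1.png",im[...,::-1])
print(o["time"],o["tool_pos"],o["tool_rot"])
H=hsv(im);h,s,v=H[...,0],H[...,1],H[...,2]
red=((h<6)|(h>174))&(s>150)&(v>60)
for a,c in blobs(red,200): print(a,c,ray(w,c,.066))
print("expected lid px",proj(w,[.433,-.3865,.066]))
```

```text
1.1 [ 0.42609824 -0.39051548  0.17260272] [3.14095481e+00 3.96351907e-04 1.08746878e+00]
[302, 166, 51, 51, 1910] [327.02513089 190.70732984] [ 0.43414559 -0.38639691  0.066     ]
expected lid px [325.92651484 191.3956112 ]
```

View pics/w1.png

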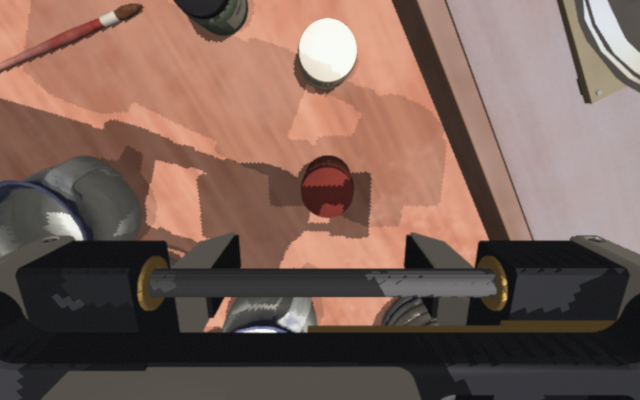

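The lid is at (327,191) and agrees with the top view, so the jar is at (0.434, -0.3865). I'll descend and grip it.

Request:
{"api": "arm_command", "payload": {"moves": [[[0.004, 0.003, 0.03], [0, 0, 0], 0.0918], [[0.007, 0.005, 0.065], [0, 0, 0], 0.0918], [[0.007, 0.005, 0.1], [0, 0, 0], 0.0918], [[0.007, 0.005, 0.125], [0, 0, 0], 0.0918], [[0.007, 0.005, 0.14], [0, 0, 0], 0.0918]]}}

```text
time: 1.65
tool_pos: [0.4335, -0.3853, 0.0301]
tool_rot: [-3.139, -0.001, 1.089]
contact_force: [-0.5, -0.8, 0.3]
opening: 0.0919
grip_force: 0.0
```

Request:
{"api": "arm_command", "payload": {"moves": [[[0, 0, 0], [0, 0, 0], 0.0918], [[0, 0, 0], [0, 0, 0], 0.07], [[0, 0, 0], [0, 0, 0], 0.06], [[0, 0, 0], [0, 0, 0], 0.04], [[0, 0, 0], [0, 0, 0], 0.03]], "squeeze": 30}}

```text
time: 2.15
tool_pos: [0.435, -0.3861, 0.0331]
tool_rot: [3.14, 0.001, 1.09]
contact_force: [0.2, 0.4, 0.0]
opening: 0.0641
grip_force: 0.0
```

Request:
{"api": "arm_command", "payload": {"moves": [[[0, 0, 0], [0, 0, 0], 0.03], [[0, 0, 0], [0, 0, 0], 0.03], [[0, 0, 0], [0, 0, 0], 0.03], [[0, 0, 0], [0, 0, 0], 0.03], [[0, 0, 0], [0, 0, 0], 0.03]]}}

```text
time: 2.65
tool_pos: [0.4348, -0.3858, 0.0324]
tool_rot: [3.141, 0.0, 1.09]
contact_force: [0.3, 0.6, 3.7]
opening: 0.0484
grip_force: 30.0
```

Request:
{"api": "arm_command", "payload": {"moves": [[[0, 0, -0.02], [0, 0, 0], 0.03], [[0, 0, -0.05], [0, 0, 0], 0.03], [[0, 0, -0.085], [0, 0, 0], 0.03], [[0, 0, -0.12], [0, 0, 0], 0.03], [[0, 0, -0.14], [0, 0, 0], 0.03]]}}

```text
time: 3.15
tool_pos: [0.4352, -0.3863, 0.1747]
tool_rot: [3.139, 0.001, 1.09]
contact_force: [-0.1, -0.7, -1.2]
opening: 0.0486
grip_force: 30.0
```

Run:
```python
from cell import robot
from h import *
o=robot.observe();print(o["tool_pos"],o["tool_rot"],o["contact_force"],o["opening"]);mv(o,[.4815,-.025,.172],1.881)
```

```text
[ 0.43521865 -0.38625371  0.17465697] [3.13877185e+00 1.18435503e-03 1.08985418e+00] [-0.0600747  -0.67024752 -1.19839834] 0.04857366668479981
shift [ 0.3417 -0.1261  0.0019] turn [ 0.0022  0.0022 -0.7911]
```

Request:
{"api": "arm_command", "payload": {"moves": [[[0.026, -0.01, 0], [0, 0, 0], 0.03], [[0.063, -0.023, 0], [0, 0, 0], 0.03], [[0.1, -0.037, 0], [0, 0, 0], 0.03], [[0.138, -0.051, 0], [0, 0, 0], 0.03], [[0.175, -0.065, 0], [0, 0, 0], 0.03]]}}

```text
time: 3.65
tool_pos: [0.4577, -0.1988, 0.1717]
tool_rot: [-3.141, -0.0, 1.089]
contact_force: [1.3, 0.8, -1.2]
opening: 0.0489
grip_force: 30.0
```

Request:
{"api": "arm_command", "payload": {"moves": [[[0.037, -0.014, 0], [0, 0, -0.13], 0.03], [[0.075, -0.028, 0], [0, 0, -0.27], 0.03], [[0.11, -0.04, 0], [0, 0, -0.41], 0.03], [[0.14, -0.051, 0], [0, 0, -0.55], 0.03], [[0.166, -0.061, 0.002], [0, 0, -0.69], 0.03]]}}

```text
time: 4.15
tool_pos: [0.4807, -0.0234, 0.1699]
tool_rot: [-3.141, -0.0, 1.786]
contact_force: [-0.1, -0.3, -1.8]
opening: 0.0484
grip_force: 30.0
```

Request:
{"api": "arm_command", "payload": {"moves": [[[0, 0, 0], [0, 0, -0.05], 0.03], [[0, 0, 0], [0, 0, -0.1], 0.03], [[0, 0, 0], [0, 0, -0.1], 0.03], [[0, 0, 0], [0, 0, -0.1], 0.03], [[0, 0, 0], [0, 0, -0.1], 0.03]]}}

```text
time: 4.65
tool_pos: [0.4807, -0.0253, 0.1699]
tool_rot: [-3.141, -0.0, 1.878]
contact_force: [-0.2, -0.1, -2.3]
opening: 0.0487
grip_force: 30.0
```

Run:
```python
from cell import robot
from h import *
w=robot.camera_model("wrist");o=robot.observe();im=robot.read_camera("wrist");np.save("w2",im);cv2.imwrite("pics/w2.png",im[...,::-1])
print(o["time"],o["tool_pos"],o["tool_rot"])
print("expected pocket, axis px",proj(w,[.457,.051,.036]),proj(w,[.4368,.114,.015]))
```

```text
4.65 [ 0.48066875 -0.02529989  0.16994658] [-3.14127226e+00 -7.92071975e-05  1.87840063e+00]
expected pocket, axis px [322.34223136 104.94485731] [322.06307545  29.41863127]
```

View pics/w2.png

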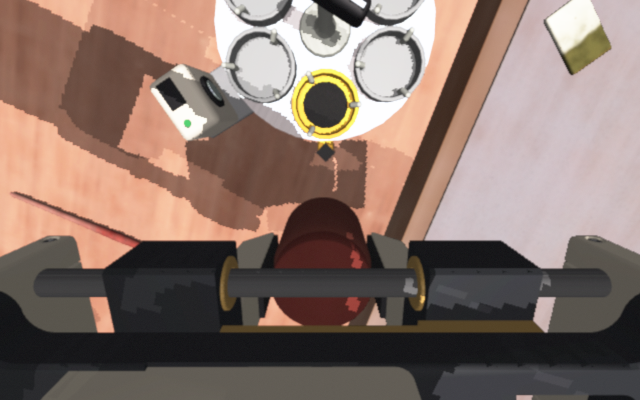

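The yellow pocket sits at about (325,103), almost directly under the camera, and the red jar hangs upright in the fingers near (322,275).

```bash
python3 - <<'E'
from cell import robot
from h import *
w=robot.camera_model("wrist");o=robot.observe();im=np.load("w2.npy")
H=hsv(im);h,s,v=H[...,0],H[...,1],H[...,2]
y=((h>20)&(h<35)&(s>130)&(v>100)).astype(np.uint8);y[142:]=0;y[:60]=0;y[:,:270]=0;y[:,380:]=0
pts=cv2.convexHull(np.argwhere(y)[:,::-1].astype(np.int32))
e=cv2.fitEllipse(pts);print("outer",e,ray(w,e[0],.036))
k=((v<70)).astype(np.uint8);k[:75]=0;k[130:]=0;k[:,:295]=0;k[:,355:]=0
b=max(blobs(k),key=lambda q:q[0][4]);print("pad",b,ray(w,b[1],.022))
r=((h<6)|(h>174))&(s>150)&(v>30);r[:190]=0;r[330:]=0
c=max(blobs(r),key=lambda q:q[0][4])
# lid: widest brighter part
for row in(250,262,300,310,318):
    xs=np.where(r[row])[0]; print(row,xs.min(),xs.max())
# rotor disc hull: white, rim
g=(s<40)&(v>205);g[150:]=0;g[:,:200]=0;g[:,450:]=0
b=max(blobs(g),key=lambda q:q[0][4]);print(b)
for z,uv in((.204,(322.5,280)),):print(ray(w,uv,z))
print("proj lid nominal",[proj(w,o["tool_pos"]+np.array([0,0,.034])+d*np.array([-.303,.953,0])) for d in(0,.023,-.023,.0222)])
E
python3 - <<'E'
import cv2
im=cv2.imread("pics/w2.png")
cv2.imwrite("pics/w2c.png",cv2.resize(im[190:340,230:410],None,fx=4,fy=4))
E
```

```text
outer ((324.8566589355469, 104.09069061279297), (65.75447845458984, 70.8370132446289), 178.94358825683594) [0.45897084 0.05235547 0.036     ]
pad ([304, 83, 43, 44, 1436], array([324.97005571, 104.56128134])) [0.45920603 0.05240012 0.022     ]
250 286 356
262 278 365
300 283 367
310 288 360
318 294 351
([214, 0, 222, 141, 13393], array([331.70096319,  56.8567162 ]))
[ 0.48084454 -0.02471789  0.204     ]
proj lid nominal [array([321.83694547, 281.1045397 ]), array([321.77105001, 233.2813536 ]), array([321.89715259, 324.79944988]), array([321.77344637, 235.02049052])]
```

View pics/w2c.png

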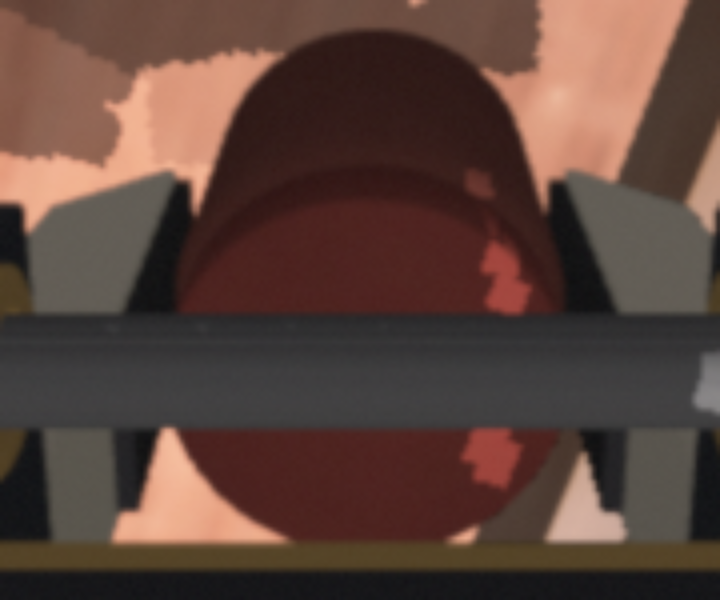

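Request:
{"api": "arm_command", "payload": {"moves": [[[0.02, 0.001, 0], [0, 0, 0], 0.03], [[0.042, 0.002, 0], [0, 0, 0], 0.03], [[0.062, 0.002, 0.01], [0, 0, 0], 0.03], [[0.075, 0.003, 0.025], [0, 0, 0], 0.03], [[0.082, 0.003, 0.045], [0, 0, 0], 0.03]]}}

```text
time: 5.2
tool_pos: [0.459, 0.0547, 0.1253]
tool_rot: [3.14, 0.001, 1.88]
contact_force: [-0.3, -1.3, -2.0]
opening: 0.0488
grip_force: 30.0
```

Request:
{"api": "arm_command", "payload": {"moves": [[[0, 0, 0.015], [0, 0, 0], 0.03], [[0, 0, 0.028], [0, 0, 0], 0.03], [[0, 0, 0.035], [0, 0, 0], 0.03], [[0, 0, 0.035], [0, 0, 0], 0.03], [[0, 0, 0.035], [0, 0, 0], 0.03]]}}

```text
time: 5.7
tool_pos: [0.4591, 0.0538, 0.0905]
tool_rot: [3.141, 0.0, 1.879]
contact_force: [-0.1, 0.5, -1.6]
opening: 0.0488
grip_force: 30.0
```

Run:
```python
from cell import robot
from h import *
o=robot.observe();print(o["time"],o["tool_pos"],o["tool_rot"],o["contact_force"],o["torque"]);mv(o,[.4586,.0535,.09],1.881)
```

```text
5.7 [0.45907483 0.05375072 0.09047322] [3.14104792e+00 2.82174364e-04 1.87930312e+00] [-0.05322007  0.49230444 -1.56545105] [ 0.00455576 -0.1699353   0.00250786]
shift [-0.0001 -0.0005  0.0005] turn [ 0.0005  0.0003 -0.0017]
```

Request:
{"api": "arm_command", "payload": {"moves": [[[0, 0, 0.003], [0, 0, 0], 0.03], [[0, 0, 0.006], [0, 0, 0], 0.03], [[0, 0, 0.009], [0, 0, 0], 0.03], [[0, 0, 0.012], [0, 0, 0], 0.03], [[0, 0, 0.012], [0, 0, 0], 0.03]]}}

```text
time: 6.2
tool_pos: [0.4584, 0.0539, 0.0777]
tool_rot: [-3.141, -0.0, 1.88]
contact_force: [-0.1, 0.5, -1.3]
opening: 0.0488
grip_force: 30.0
```

Request:
{"api": "arm_command", "payload": {"moves": [[[0, 0, 0.001], [0, 0, 0], 0.03], [[0, 0, 0.002], [0, 0, 0], 0.03], [[0, 0, 0.003], [0, 0, 0], 0.03], [[0, 0, 0.004], [0, 0, 0], 0.03], [[0, 0, 0.004], [0, 0, 0], 0.03]]}}

```text
time: 6.7
tool_pos: [0.4587, 0.0539, 0.074]
tool_rot: [-3.141, 0.0, 1.88]
contact_force: [0.4, 0.4, -0.7]
opening: 0.0487
grip_force: 30.0
```

Request:
{"api": "arm_command", "payload": {"moves": [[[0, 0, 0.001], [0, 0, 0], 0.03], [[0, 0, 0.002], [0, 0, 0], 0.03], [[0, 0, 0.003], [0, 0, 0], 0.03], [[0, 0, 0.004], [0, 0, 0], 0.03], [[0, 0, 0.004], [0, 0, 0], 0.03]]}}

```text
time: 7.2
tool_pos: [0.4587, 0.0539, 0.07]
tool_rot: [-3.142, 0.0, 1.88]
contact_force: [1.1, 0.4, -1.6]
opening: 0.0488
grip_force: 30.0
```

Request:
{"api": "arm_command", "payload": {"moves": [[[0, 0, 0.001], [0, 0, 0], 0.03], [[0, 0, 0.002], [0, 0, 0], 0.03], [[0, 0, 0.003], [0, 0, 0], 0.03], [[0, 0, 0.004], [0, 0, 0], 0.03], [[0, 0, 0.004], [0, 0, 0], 0.03]]}}

```text
time: 7.7
tool_pos: [0.4588, 0.054, 0.0661]
tool_rot: [3.141, 0.0, 1.88]
contact_force: [-0.4, 0.6, 2.1]
opening: 0.0488
grip_force: 30.0
```

Request:
{"api": "arm_command", "payload": {"moves": [[[0, 0, 0.001], [0, 0, 0], 0.03], [[0, 0, 0.002], [0, 0, 0], 0.03], [[0, 0, 0.003], [0, 0, 0], 0.03], [[0, 0, 0.004], [0, 0, 0], 0.03], [[0, 0, 0.004], [0, 0, 0], 0.03]]}}

```text
time: 8.2
tool_pos: [0.4584, 0.054, 0.0617]
tool_rot: [-3.141, -0.0, 1.88]
contact_force: [-0.4, 1.6, -0.7]
opening: 0.0486
grip_force: 30.0
```

Request:
{"api": "arm_command", "payload": {"moves": [[[0, 0, 0.0005], [0, 0, 0], 0.03], [[0, 0, 0.001], [0, 0, 0], 0.03], [[0, 0, 0.0015], [0, 0, 0], 0.03], [[0, 0, 0.002], [0, 0, 0], 0.03], [[0, 0, 0.002], [0, 0, 0], 0.03]]}}

```text
time: 8.7
tool_pos: [0.4587, 0.0539, 0.06]
tool_rot: [-3.142, 0.0, 1.88]
contact_force: [-1.4, 1.2, 0.3]
opening: 0.0488
grip_force: 30.0
```

Request:
{"api": "arm_command", "payload": {"moves": [[[0, 0, 0.0005], [0, 0, 0], 0.03], [[0, 0, 0.001], [0, 0, 0], 0.03], [[0, 0, 0.001], [0, 0, 0], 0.03], [[0, 0, 0.001], [0, 0, 0], 0.03], [[0, 0, 0.001], [0, 0, 0], 0.03]]}}

```text
time: 9.2
tool_pos: [0.4587, 0.0539, 0.059]
tool_rot: [-3.142, 0.0, 1.88]
contact_force: [0.3, 1.5, 0.7]
opening: 0.0486
grip_force: 30.0
```

Request:
{"api": "arm_command", "payload": {"moves": [[[0, 0, 0.0005], [0, 0, 0], 0.03], [[0, 0, 0.001], [0, 0, 0], 0.03], [[0, 0, 0.001], [0, 0, 0], 0.03], [[0, 0, 0.001], [0, 0, 0], 0.03], [[0, 0, 0.001], [0, 0, 0], 0.03]]}}

```text
time: 9.7
tool_pos: [0.4587, 0.0539, 0.058]
tool_rot: [-3.141, 0.0, 1.88]
contact_force: [-1.0, 1.5, 1.1]
opening: 0.0485
grip_force: 30.0
```

Request:
{"api": "arm_command", "payload": {"moves": [[[0, 0, 0.0005], [0, 0, 0], 0.03], [[0, 0, 0.001], [0, 0, 0], 0.03], [[0, 0, 0.001], [0, 0, 0], 0.03], [[0, 0, 0.001], [0, 0, 0], 0.03], [[0, 0, 0.001], [0, 0, 0], 0.03]]}}

```text
time: 10.2
tool_pos: [0.4587, 0.0539, 0.057]
tool_rot: [-3.142, 0.0, 1.88]
contact_force: [-1.5, 1.9, 1.5]
opening: 0.0488
grip_force: 30.0
```

Request:
{"api": "arm_command", "payload": {"moves": [[[0, 0, 0.0005], [0, 0, 0], 0.03], [[0, 0, 0.001], [0, 0, 0], 0.03], [[0, 0, 0.001], [0, 0, 0], 0.03], [[0, 0, 0.001], [0, 0, 0], 0.03], [[0, 0, 0.001], [0, 0, 0], 0.03]]}}

```text
time: 10.7
tool_pos: [0.4587, 0.0539, 0.056]
tool_rot: [-3.142, 0.0, 1.88]
contact_force: [-1.5, 1.5, 2.4]
opening: 0.0488
grip_force: 30.0
```

Request:
{"api": "arm_command", "payload": {"moves": [[[0, 0, 0.0005], [0, 0, 0], 0.03], [[0, 0, 0.001], [0, 0, 0], 0.03], [[0, 0, 0.001], [0, 0, 0], 0.03], [[0, 0, 0.001], [0, 0, 0], 0.03], [[0, 0, 0.001], [0, 0, 0], 0.03]]}}

```text
time: 11.2
tool_pos: [0.4587, 0.0538, 0.055]
tool_rot: [-3.142, 0.0, 1.88]
contact_force: [0.4, 0.4, 2.1]
opening: 0.0486
grip_force: 30.0
```

Request:
{"api": "arm_command", "payload": {"moves": [[[0, 0, 0.0005], [0, 0, 0], 0.03], [[0, 0, 0.001], [0, 0, 0], 0.03], [[0, 0, 0.001], [0, 0, 0], 0.03], [[0, 0, 0.001], [0, 0, 0], 0.03], [[0, 0, 0.001], [0, 0, 0], 0.03]]}}

```text
time: 11.7
tool_pos: [0.4587, 0.0539, 0.054]
tool_rot: [-3.142, 0.0, 1.88]
contact_force: [-1.3, -0.2, 0.1]
opening: 0.0486
grip_force: 30.0
```

Request:
{"api": "arm_command", "payload": {"moves": [[[0, 0, 0.0005], [0, 0, 0], 0.03], [[0, 0, 0.001], [0, 0, 0], 0.03], [[0, 0, 0.001], [0, 0, 0], 0.03], [[0, 0, 0.001], [0, 0, 0], 0.03], [[0, 0, 0.001], [0, 0, 0], 0.03]]}}

```text
time: 12.2
tool_pos: [0.4587, 0.0539, 0.0531]
tool_rot: [3.142, 0.0, 1.88]
contact_force: [0.2, 1.7, 1.4]
opening: 0.0492
grip_force: 30.0
```

Run:
```python
from cell import robot
f=[]
for i in range(6):
    f.append(robot.observe()["contact_force"].round(2)); robot.read_camera("wrist")
print(f)
```

```text
[array([0.18, 1.73, 1.41]), array([-1.14,  1.14,  1.58]), array([0.08, 0.43, 2.46]), array([-0.14,  0.49,  1.02]), array([-0.72,  1.04,  1.53]), array([-0.47,  0.77,  1.51])]
```

Request:
{"api": "arm_command", "payload": {"moves": [[[0, 0, 0.0005], [0, 0, 0], 0.03], [[0, 0, 0.001], [0, 0, 0], 0.03], [[0, 0, 0.001], [0, 0, 0], 0.03], [[0, 0, 0.001], [0, 0, 0], 0.03], [[0, 0, 0.001], [0, 0, 0], 0.03]]}}

```text
time: 13.0
tool_pos: [0.4587, 0.0539, 0.0521]
tool_rot: [3.142, 0.0, 1.88]
contact_force: [-0.2, 0.8, 2.5]
opening: 0.0485
grip_force: 30.0
```

Request:
{"api": "arm_command", "payload": {"moves": [[[0, 0, 0.0003], [0, 0, 0], 0.03], [[0, 0, 0.0006], [0, 0, 0], 0.03], [[0, 0, 0.0006], [0, 0, 0], 0.03], [[0, 0, 0.0006], [0, 0, 0], 0.03], [[0, 0, 0.0006], [0, 0, 0], 0.03]]}}

```text
time: 13.5
tool_pos: [0.4588, 0.0539, 0.0517]
tool_rot: [3.141, 0.0, 1.88]
contact_force: [-0.9, 2.8, 5.7]
opening: 0.0487
grip_force: 30.0
```

Request:
{"api": "arm_command", "payload": {"moves": [[[0, 0, 0.0003], [0, 0, 0], 0.03], [[0, 0, 0.0005], [0, 0, 0], 0.03], [[0, 0, 0.0005], [0, 0, 0], 0.03], [[0, 0, 0.0005], [0, 0, 0], 0.03], [[0, 0, 0.0005], [0, 0, 0], 0.03]]}}

```text
time: 14.0
tool_pos: [0.4589, 0.054, 0.0514]
tool_rot: [3.141, 0.0, 1.88]
contact_force: [-1.8, 2.2, 7.8]
opening: 0.049
grip_force: 30.0
```

Run:
```python
from cell import robot
f=[]
for i in range(3):
    f.append(robot.observe()["contact_force"].round(2)); robot.read_camera("wrist")
print(f,robot.observe()["tool_pos"])
```

```text
[array([-1.84,  2.19,  7.8 ]), array([-2.31,  2.53,  8.14]), array([-1.87,  2.2 ,  8.32])] [0.45886104 0.05397549 0.05140276]
```

The force climbs about 8 N/mm over the last millimetre, so the jar is on the pad with roughly 6 N. I'm letting go.

Request:
{"api": "arm_command", "payload": {"moves": [[[0, 0, 0], [0, 0, 0], 0.06], [[0, 0, 0], [0, 0, 0], 0.072], [[0, 0, 0], [0, 0, 0], 0.072], [[0, 0, 0], [0, 0, 0], 0.072], [[0, 0, 0], [0, 0, 0], 0.072]]}}

```text
time: 14.65
tool_pos: [0.4587, 0.0538, 0.0508]
tool_rot: [-3.141, 0.0, 1.88]
contact_force: [0.2, -0.1, 0.6]
opening: 0.0719
grip_force: 0.0
```

Request:
{"api": "arm_command", "payload": {"moves": [[[0, 0, -0.02], [0, 0, 0], 0.072], [[0, 0, -0.05], [0, 0, 0], 0.072], [[0, 0, -0.09], [0, 0, 0], 0.072], [[-0.03, 0, -0.13], [0, 0, 0], 0.072], [[-0.07, 0, -0.145], [0, 0, 0], 0.072]]}}

```text
time: 15.15
tool_pos: [0.4815, -0.0126, 0.2]
tool_rot: [3.136, 0.003, 1.883]
contact_force: [0.7, -0.3, -0.6]
opening: 0.0717
grip_force: 0.0
```

Request:
{"api": "arm_command", "payload": {"moves": [[[-0.01, 0, 0], [0, 0, 0], 0.072], [[-0.01, 0, 0], [0, 0, 0], 0.072], [[-0.01, 0, 0], [0, 0, 0], 0.072], [[-0.01, 0, 0], [0, 0, 0], 0.072], [[-0.01, 0, 0], [0, 0, 0], 0.072]]}}

```text
time: 15.65
tool_pos: [0.4824, -0.0213, 0.1953]
tool_rot: [-3.14, -0.001, 1.881]
contact_force: [-0.1, 0.3, -0.1]
opening: 0.0721
grip_force: 0.0
```

Run:
```python
from cell import robot
from h import *
w=robot.camera_model("wrist");o=robot.observe();im=robot.read_camera("wrist");np.save("w3",im);cv2.imwrite("pics/w3.png",im[...,::-1])
print(o["time"],o["tool_pos"],o["tool_rot"],o["contact_force"])
print("expected lid,rim, knob px",proj(w,[.459,.0524,.085]),proj(w,[.459,.0524,.036]),proj(w,[.4388,.1153,.122]))
```

```text
15.65 [ 0.4824365  -0.02126756  0.19532246] [-3.14017795e+00 -8.72883183e-04  1.88108447e+00] [-0.11419991  0.26637414 -0.10677606]
expected lid,rim, knob px [322.1048567 107.5577928] [322.12879968 108.54123991] [321.94137795   1.53595803]
```

View pics/w3.png

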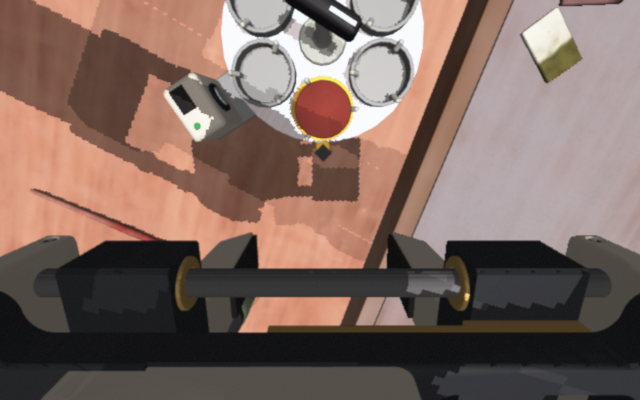

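The jar stands centred in the yellow pocket at (323,108). Next is the knob, whose axis is at about (0.4387, 0.1154) with the bar at -12.2°.

Request:
{"api": "arm_command", "payload": {"moves": [[[0.02, 0, 0], [0, 0, -0.14], 0.05], [[0.05, 0, 0], [0, 0, -0.28], 0.05], [[0.085, 0, 0], [0, 0, -0.42], 0.05], [[0.12, 0, 0], [0, 0, -0.56], 0.05], [[0.143, 0, 0], [0, 0, -0.7], 0.05]]}}

```text
time: 16.2
tool_pos: [0.4383, 0.1161, 0.1959]
tool_rot: [-3.142, -0.001, 2.587]
contact_force: [0.2, -0.3, 0.3]
opening: 0.0504
grip_force: 0.0
```

Request:
{"api": "arm_command", "payload": {"moves": [[[0, 0, 0], [0, 0, -0.12], 0.05], [[0, 0, 0], [0, 0, -0.24], 0.05], [[0, 0, 0], [0, 0, -0.348], 0.05], [[0, 0, 0], [0, 0, -0.348], 0.05], [[0, 0, 0], [0, 0, -0.348], 0.05]]}}

```text
time: 16.7
tool_pos: [0.4393, 0.1142, 0.1959]
tool_rot: [-3.141, -0.0, 2.925]
contact_force: [0.9, -0.1, -0.8]
opening: 0.0502
grip_force: 0.0
```

Run:
```python
from cell import robot
from h import *
o=robot.observe();im=robot.read_camera("wrist");cv2.imwrite("pics/w4.png",im[...,::-1])
print(o["time"],o["tool_pos"],o["tool_rot"],o["contact_force"],o["qpos"]);mv(o,[.4387,.1154,.1],2.929)
```

```text
16.7 [0.43934344 0.1142142  0.1958787 ] [-3.14147582e+00 -2.60128984e-04  2.92537204e+00] [ 0.91399521 -0.14725078 -0.79844409] [ 8.52537200e-02  2.42921307e-01  1.75715949e+00 -3.77423378e-05
  1.14179494e+00 -1.26930630e+00]
shift [0.0009 0.001  0.0959] turn [-0.0001 -0.0003 -0.0036]
```

View pics/w4.png

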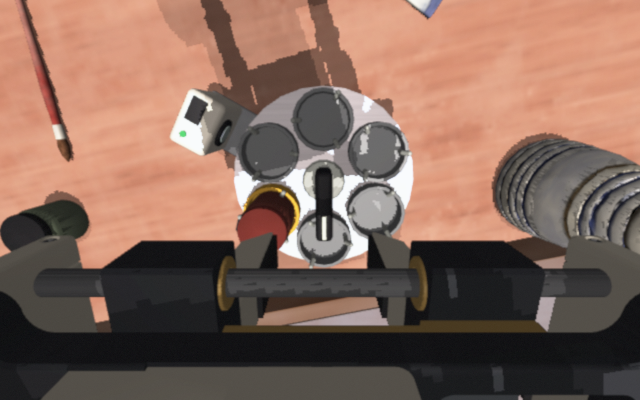

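The knob bar runs straight up the picture at column 324, rows 168–240, centred between the fingers. I'll descend and grip it.

Request:
{"api": "arm_command", "payload": {"moves": [[[0.001, 0.001, 0.02], [0, 0, 0], 0.05], [[0.001, 0.001, 0.045], [0, 0, 0], 0.05], [[0.001, 0.001, 0.07], [0, 0, 0], 0.05], [[0.001, 0.001, 0.088], [0, 0, 0], 0.05], [[0.001, 0.001, 0.096], [0, 0, 0], 0.05]]}}

```text
time: 17.25
tool_pos: [0.4379, 0.115, 0.0985]
tool_rot: [-3.141, -0.003, 2.926]
contact_force: [0.6, 0.8, 0.2]
opening: 0.0499
grip_force: 0.0
```

Request:
{"api": "arm_command", "payload": {"moves": [[[0, 0, 0], [0, 0, 0], 0.05], [[0, 0, 0], [0, 0, 0], 0.04], [[0, 0, 0], [0, 0, 0], 0.025], [[0, 0, 0], [0, 0, 0], 0.016], [[0, 0, 0], [0, 0, 0], 0.01]], "squeeze": 30}}

```text
time: 17.75
tool_pos: [0.4391, 0.1152, 0.1005]
tool_rot: [3.141, 0.001, 2.928]
contact_force: [0.2, 0.3, 0.8]
opening: 0.0227
grip_force: 0.0
```

Request:
{"api": "arm_command", "payload": {"moves": [[[0, 0, 0], [0, 0, 0], 0.005], [[0, 0, 0], [0, 0, 0], 0.005], [[0, 0, 0], [0, 0, 0], 0.005], [[0, 0, 0], [0, 0, 0], 0.005], [[0, 0, 0], [0, 0, 0], 0.005]], "squeeze": 55}}

```text
time: 18.25
tool_pos: [0.439, 0.1155, 0.1003]
tool_rot: [3.141, 0.001, 2.928]
contact_force: [-0.3, 5.0, 4.3]
opening: 0.0134
grip_force: 55.0
```

Request:
{"api": "arm_command", "payload": {"moves": [[[0, 0, 0], [0, 0, 0.05], 0.005], [[0, 0, 0], [0, 0, 0.1], 0.005], [[0, 0, 0], [0, 0, 0.15], 0.005], [[0, 0, 0], [0, 0, 0.2], 0.005], [[0, 0, 0], [0, 0, 0.25], 0.005]]}}

```text
time: 18.75
tool_pos: [0.439, 0.1153, 0.1003]
tool_rot: [3.141, 0.0, 2.676]
contact_force: [0.3, 4.7, 1.8]
opening: 0.0134
grip_force: 55.0
```

Request:
{"api": "arm_command", "payload": {"moves": [[[0, 0, 0], [0, 0, 0.05], 0.005], [[0, 0, 0], [0, 0, 0.1], 0.005], [[0, 0, 0], [0, 0, 0.15], 0.005], [[0, 0, 0], [0, 0, 0.2], 0.005], [[0, 0, 0], [0, 0, 0.25], 0.005]]}}

```text
time: 19.25
tool_pos: [0.4389, 0.1152, 0.1003]
tool_rot: [3.141, 0.0, 2.426]
contact_force: [-1.8, 3.4, 6.5]
opening: 0.0137
grip_force: 55.0
```

Run:
```python
from cell import robot
from h import *
o=robot.observe();print({k:np.round(o[k],3) for k in("tool_pos","tool_rot","contact_force","torque","opening")})
im=robot.read_camera("wrist");cv2.imwrite("pics/w5.png",im[...,::-1])
```

```text
{'tool_pos': array([0.439, 0.115, 0.1  ]), 'tool_rot': array([3.141, 0.   , 2.426]), 'contact_force': array([-1.817,  3.389,  6.469]), 'torque': array([0.505, 0.091, 0.035]), 'opening': np.float64(0.014)}
```

View pics/w5.png

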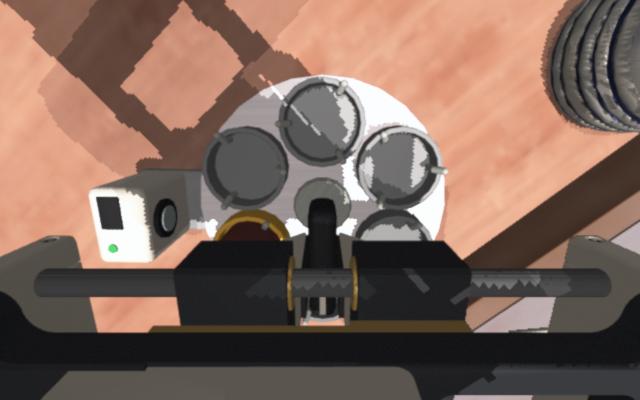

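The rotor follows: in the tool view the reader has come round while the yellow pocket stays put. I'll go on to the click.

Request:
{"api": "arm_command", "payload": {"moves": [[[0, 0, 0], [0, 0, 0.05], 0.005], [[0, 0, 0], [0, 0, 0.1], 0.005], [[0, 0, 0], [0, 0, 0.15], 0.005], [[0, 0, 0], [0, 0, 0.2], 0.005], [[0, 0, 0], [0, 0, 0.25], 0.005]]}}

```text
time: 19.8
tool_pos: [0.4387, 0.115, 0.1003]
tool_rot: [-3.141, 0.0, 2.176]
contact_force: [-1.1, 2.3, 7.6]
opening: 0.0138
grip_force: 55.0
```

Request:
{"api": "arm_command", "payload": {"moves": [[[0, 0, 0], [0, 0, 0.06], 0.005], [[0, 0, 0], [0, 0, 0.12], 0.005], [[0, 0, 0], [0, 0, 0.18], 0.005], [[0, 0, 0], [0, 0, 0.24], 0.005], [[0, 0, 0], [0, 0, 0.29], 0.005]]}}

```text
time: 20.3
tool_pos: [0.4385, 0.1149, 0.1003]
tool_rot: [-3.141, 0.0, 1.886]
contact_force: [-1.3, 1.4, 5.0]
opening: 0.0135
grip_force: 55.0
```

Request:
{"api": "arm_command", "payload": {"moves": [[[0, 0, 0], [0, 0, 0], 0.005], [[0, 0, 0], [0, 0, 0], 0.005], [[0, 0, 0], [0, 0, 0], 0.015], [[0, 0, 0], [0, 0, 0], 0.04], [[0, 0, 0], [0, 0, 0], 0.05]]}}

```text
time: 20.8
tool_pos: [0.4386, 0.1148, 0.0997]
tool_rot: [-3.141, 0.0, 1.888]
contact_force: [0.4, 0.8, -0.4]
opening: 0.0266
grip_force: 0.0
```

Request:
{"api": "arm_command", "payload": {"moves": [[[0, 0, 0], [0, 0, 0], 0.05], [[0, 0, 0], [0, 0, 0], 0.05], [[0, 0, -0.02], [0, 0, 0], 0.05], [[0, 0, -0.05], [0, 0, 0], 0.05], [[0, 0, -0.08], [0, 0, 0], 0.05]]}}

```text
time: 21.3
tool_pos: [0.4384, 0.115, 0.1806]
tool_rot: [-3.14, -0.0, 1.888]
contact_force: [1.0, -1.2, -0.5]
opening: 0.0503
grip_force: 0.0
```

Run:
```python
from cell import robot
from h import *
o=robot.observe();print({k:np.round(o[k],3) for k in("time","tool_pos","tool_rot","contact_force","opening")})
im=robot.read_camera("wrist");cv2.imwrite("pics/w6.png",im[...,::-1])
w=robot.camera_model("wrist");print(proj(w,[.4388-.066*np.cos(np.radians(47.8)),.1153-.066*np.sin(np.radians(47.8)),.085]))
```

```text
{'time': np.float64(21.3), 'tool_pos': array([0.438, 0.115, 0.181]), 'tool_rot': array([-3.14 , -0.   ,  1.888]), 'contact_force': array([ 1.01 , -1.236, -0.458]), 'opening': np.float64(0.05)}
[254.58496636 234.63873604]
```

View pics/w6.png

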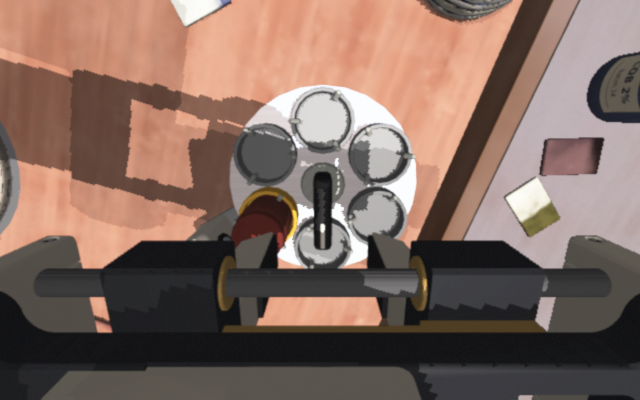

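The bar is again straight at column 323, so the rotor turned 60°. The jar is upright at about (265,230) beside the reader, and the gripper is clear.

Request:
{"api": "arm_command", "payload": {"moves": [[[0, 0, -0.02], [0, 0, 0], 0.05], [[0, 0, -0.04], [0, 0, 0], 0.05], [[0, 0, -0.04], [0, 0, 0], 0.05], [[0, 0, -0.04], [0, 0, 0], 0.05], [[0, 0, -0.04], [0, 0, 0], 0.05]]}}

```text
time: 21.85
tool_pos: [0.4382, 0.115, 0.2188]
tool_rot: [-3.14, -0.0, 1.888]
contact_force: [-0.1, 0.8, -0.6]
opening: 0.0499
grip_force: 0.0
```

```bash
python3 -c "
from cell import robot
print(robot.hand_in())"
```

```text
the job is handed in; nothing more can be done
None
```

I handed the job in at about 22 s of the 69 s allowed: the red jar was pressed onto the yellow pocket's pad (about 6 N) and let go, and the carousel was turned one click clockwise to the reader; hand-in gave no verdict.

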